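Jack up the edge of a hinged instrument plate and hold it

TASK

Pick up the small lever jack and set it on the bench with its round saddle centred right under the yellow lift mark, sliding it in under the lift arm, and let go of it. Then give the red handle pad one trial stroke, pressing it all the way down and letting it come right back up, and press it all the way down again so that the saddle lifts the plate. The jack has no lock: finish while still holding the handle down with the plate raised, the jar still upright on the plate and the brass weight and the amber bottle left alone.

Things in the scene. Friction and masses are not known exactly. Their poses are not given: they have to be found in the camera images.
- jack_grip (a point): Point in the dark upright grip post of the loose lever jack (0.64 kg), 66 mm above the jack's underside. Grasp it here from above: post 22 mm (x) by 28 mm (y, fingers at +y and -y), top 88 mm above the bench. Axes are the jack's: z up, +x from post to saddle, -x towards the handle.
- jack: The grey loose jack: origin under the grip post, at the underside of its 10 mm base plate, which reaches from x = -105 to +65 mm and 40 mm to either side (y). Saddle axis at x = +45 mm; handle pivot at x = -22 mm, 46 mm up.
- saddle_top (a point): Centre of the top of the jack's round dark saddle (30 mm diameter); 44 mm above the bench when the jack stands with its handle up. It rises 51 mm per rad of handle travel, up to 28 mm. Axes as the jack.
- handle_pad (a point): Middle of the upper face of the red, rubber-faced pad (36 x 36 mm) at the end of the handle, 80 mm from the pivot. Handle up: 94 mm behind the grip post (jack -x), about 85 mm above the bench. Pressed from above with 5 to 12 N it moves on an arc about the pivot; fully down it is 101 mm behind the post, about 42 mm above the bench. Axes: the jack's, turning with the handle.
- jack_handle (a joint): Angle of the jack's handle, rad: 0 = up (its spring brings it back when let go), 0.55 = stop, all the way down. The arm slopes 0.45 rad upward at 0 and 0.10 rad downward at the stop. The saddle meets the lift pad at about 0.2.
- lift_mark (a point): Centre of the yellow lift mark (24 mm disc, black dot) on top of the plate's grey lift arm, 66 mm above the bench at rest. Under it a 26 mm round rubber pad, underside 54 mm up. Axes: z up, +x from the mark to the plate: slide the jack in along this +x, its own +x along it. The arm is 36 mm wide, underside 58 mm up, and reaches 18 mm beyond the mark to -x.
- stand: Frame of the hinged plate, fixed to the bench, differently each time; origin on the bench right under the lift mark, axes as the mark. The plate (130 mm in x, 150 mm in y, top 72 mm up) begins at x = 45 mm, the frame at x = 62 mm; hinge at x = 172 mm.
- plate (a joint): Tilt of the hinged plate, rad: 0 = down on its rests, grows as the lift arm is raised (the mark is 172 mm from the hinge; handle fully down gives about 0.1).
- jar_center (a point): Centre of the sample jar (42 mm diameter, 56 mm high, red lid) standing loose on the plate.
- amber: Amber bottle with a black cap on the bench, 47 mm diameter, 92 mm high; origin under its centre. Leave alone.
- weight: Small brass calibration weight with a knob on top, standing on the bench, 22 mm diameter, 38 mm high; origin under its centre. Leave alone.

How it is judged:
By the outcome, as a careful person would: the job done as asked, in the order asked, and still so for the second after the job is handed in, while the arm keeps its last pose, push and grip.
It also fails if it takes over 56 s, if anything falls off the work surface, if the arm or the gripper's body presses on something with over 40 N, if the wrist force passes 120 N, or if a joint passes its speed limit or range.

ROBOT

A 7-joint arm with a two-finger parallel gripper is mounted at the origin on the work surface; the furniture and walls round the work are solid. World frame = base frame: x ahead of the robot, y to its left, z up, the work surface at z = 0. Lengths are in m, angles in rad, forces in N, time in s.
With the tool pointing down it reaches from about 0.4 to 0.85 m from the base axis. Payload 10.4 kg.
Tool frame: the origin (TCP) lies between the finger pads; the fingertips stand 14 mm ahead of it and the grasp point (between the pads) lies 5 mm behind it; z points along the fingers, y is the direction in which the jaws open and shut (so a half turn about z gives the same grasp; the last joint's range is limited). The gripper opens to 87 mm and grips with 3 to 60 N. Pads are 19 mm wide; open, the fingers measure 117 mm over their backs; the gripper's body (75 mm by 190 mm) begins 51 mm behind the grasp point.
Start: joints at [1.296, 0.332, -0.065, 1.46, 0.022, 1.35, -0.088], TCP at [0.156, -0.605, 0.237] pointing down, gripper open.
Joint ranges: [-2.6, 2.6], [-0.5, 2.12], [-1.47, 1.34], [0.16, 2.42], [-1.27, 4.41], [0.06, 2.06], [-2.6, 2.6]. Speed limits (rad/s): [2.22, 2.22, 2.79, 2.79, 3.14, 3.14, 3.14].

INTERFACE

Orientations are given as a unit quaternion [x, y, z, w].
In Python, from bench import readout, camera, calibration, order gives the robot as it stands.
- The arm moves only by the tool apply_moves, never from a script. Its argument "deltas" is a list of rows, each an object with "translation": the shift along the world's x, y, z in m, a list of three; "turn": the turn, a rotation vector about the world's x, y, z in rad, a list of three; "hand": the finger opening in m, from 0 to 0.087. A call has 1 to 5 rows; each row shifts and turns the pose as measured when the row begins; what a row does not reach is not made up. A row lasts 1/10 s, in which the tool goes at most 50 mm and 8.59 degrees, less where a joint would pass 70% of its speed; a pose out of reach is approached as far as the arm can. A call with a gripper value outside its range is refused whole. The fingers move at their own pace and stop on an object; "newtons" is the grip in N (left out, the last holds). Time passes only in rows, so rows that do not move let the fingers close. It gives the time, the measured TCP pose, the force and the opening at its end, in the units of the state.
- readout.read_state(): the state, without advancing time (a new reading comes with each control period).
- camera(name): name is "scene" or "top" or "wrist"; returns the picture (400x640x3 uint8, red, green, blue); there is no depth.
- calibration(name): a dict with "fx", "fy", "cx", "cy" (pixels), "D" ([k1, k2, p1, p2, k3] as OpenCV has them; the pictures are not rectified), "extrinsics" (4x4, takes a point from world to camera coordinates). Camera axes: x right, y down, z forward; pixel columns grow to the right and rows downward; lengths in m; the calibration is good to about 2 mm. A picture is of the moment at which its call begins: read the wrist's pose just before it. calibration takes no time and is no camera call; for the wrist camera it gives the pose at the moment of the call.
- order.close_job(): hands the job in, once; it reports no verdict.
The state is a dict: "time": time; "joint_positions": joint angles; "joint_vel": joint speeds; "joint_torque": joint torques, N m; "ee_pos": TCP position; "eef_rot": TCP orientation; "ft_force": force on the tool from outside, world axes, zero at the start; "torque": the same for the moment, N m; "width": finger opening in m.
Only numpy, scipy, OpenCV 4.12 (cv2) and the standard library are available. Lean on these libraries where they do the work, as an engineer would, in place of code of your own. Each camera call takes 0.05 s, during which the arm holds its last target. There are 200 camera calls.

## Working session

There is one attempt and no reset: what is moved stays moved. The work goes in short steps, Python scripts to look and compute and a tool call to move; the robot and the scene stay as the last step left them, time stands still between calls to the robot, and variables do not carry over. Pictures are saved under pics/ and viewed, about 8 in all and at most 12, crops included, and the job is handed in when it is done.

Besides the shell and the picture viewer there is one more tool, called after "Call:" as a command line: name --argument value ..., lists and objects as JSON in quotes. apply_moves: Moves the arm, as the interface text tells. Its arguments: {"type":"object","properties":{"deltas":{"type":"array","items":{"type":"object","properties":{"translation":{"type":"array","items":{"type":"number"}},"turn":{"type":"array","items":{"type":"number"}},"hand":{"type":"number"}}}},"newtons":{"type":"number"}},"required":["deltas"]}

```bash
mkdir -p pics
cat > h.py <<'E'
import numpy as np, cv2
from bench import readout, camera, calibration, order
def snap(name,fn):
    c=calibration(name); im=camera(name); cv2.imwrite(f'pics/{fn}.png',im[:,:,::-1]); np.save(f'pics/{fn}.npy',c,allow_pickle=True); return im,c
def KD(c): return np.array([[c['fx'],0,c['cx']],[0,c['fy'],c['cy']],[0,0,1.]]),np.array(c['D'],float)
def ray(c,uv):
    K,D=KD(c); p=cv2.undistortPoints(np.array([[uv]],float),K,D)[0,0]
    T=np.array(c['extrinsics']);R=T[:3,:3]; return -R.T@T[:3,3], R.T@np.array([p[0],p[1],1.])
def onz(c,uv,z):
    o,d=ray(c,uv); return o+d*(z-o[2])/d[2]
def proj(c,P):
    K,D=KD(c);T=np.array(c['extrinsics']); return cv2.projectPoints(np.array(P,float).reshape(-1,3),cv2.Rodrigues(T[:3,:3])[0],T[:3,3],K,D)[0][:,0]
def load(fn): return cv2.imread(f'pics/{fn}.png')[:,:,::-1],np.load(f'pics/{fn}.npy',allow_pickle=True).item()
E
python3 - <<'E'
from h import *
s=readout.read_state();print(s)
a,_=snap('top','top0');b,_=snap('scene','scene0')
E
```

```text
{'time': 0.0, 'joint_positions': array([ 1.29638504,  0.33289528, -0.06471143,  1.46096664,  0.02157287,
        1.34989832, -0.08847719]), 'joint_vel': array([ 0.00127519,  0.00168904, -0.0017442 , -0.00186238, -0.00046556,
        0.00155637,  0.00041366]), 'joint_torque': array([-6.63790361e-04, -6.23241091e+01,  2.44569633e-02, -3.89901531e+01,
       -6.13125530e-02,  3.93992686e-02,  1.37219831e-04]), 'ee_pos': array([ 0.15563883, -0.60491794,  0.23572724]), 'eef_rot': array([ 9.92080992e-01,  1.25597621e-01, -1.11663236e-04, -7.28172764e-04]), 'ft_force': array([-0.3097016 ,  0.60056652,  0.44283563]), 'torque': array([ 0.05858539,  0.0088783 , -0.01650762]), 'width': 0.08703299192712721}
```

View pics/top0.png

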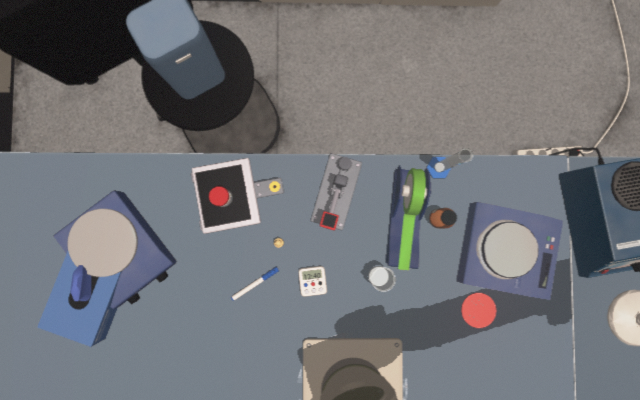

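View pics/scene0.png

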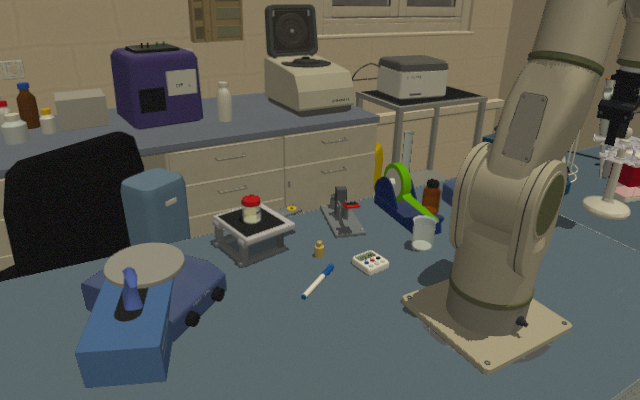

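The top view shows the stand at about (225,195) with its yellow mark at (275,187), and the jack at about (338,190) with its red pad at (329,220) and saddle at (345,163). The amber bottle is at (442,217) and the brass weight at (279,243).

Run:
```python
from h import *
im,c=load('top0')
print(proj(c,[[0,0,0],[.5,0,0],[.5,.2,0]]))
hsv=cv2.cvtColor(np.ascontiguousarray(im),cv2.COLOR_RGB2HSV)
def blob(mask,box):
    m=np.zeros(mask.shape,np.uint8);x0,y0,x1,y1=box;m[y0:y1,x0:x1]=mask[y0:y1,x0:x1]
    n,l,st,ce=cv2.connectedComponentsWithStats(m);i=1+np.argmax(st[1:,4]);return ce[i],st[i],(l==i)
H,S,V=cv2.split(hsv)
red=(((H<8)|(H>172))&(S>120)&(V>60)).astype(np.uint8)
yel=((H>20)&(H<35)&(S>130)&(V>100)).astype(np.uint8)
p,st,m=blob(yel,(262,175,290,200));hull=cv2.convexHull(np.argwhere(m)[:,::-1].astype(np.float32));r=cv2.minEnclosingCircle(hull);mk=onz(c,r[0],.066);print('mark',p,st,r,mk)
p,st,m=blob(red,(310,205,350,235));q=cv2.minAreaRect(np.argwhere(m)[:,::-1].astype(np.float32));pad=onz(c,q[0],.085);print('pad',q,pad)
p,st,m=blob(red,(205,185,240,210));print('jar',p,onz(c,p,.128))
for n,uv,z in [('saddle',(345,163),.044),('post',(340,181),.088),('weight',(279,243),.03),('amber',(447,218),.092),('plate c',(226,195),.072)]: print(n,onz(c,uv,z))
x=cv2.resize(im[145:260,180:370],None,fx=4,fy=4,interpolation=cv2.INTER_CUBIC);cv2.imwrite('pics/crop0.png',x[:,:,::-1])
```

```text
[[352.24219491 387.78926487]
 [351.63826546 174.8366308 ]
 [268.0769941  174.46061057]]
mark [274.3125   186.140625] [270 182  10   9  64] ((274.3461608886719, 186.11538696289062), 4.73728084564209) [0.46608101 0.1803943  0.066     ]
pad ((328.70751953125, 220.27359008789062), (15.796462059020996, 15.521740913391113), 15.945395469665527) [0.38931173 0.05914846 0.085     ]
jar [218.36923077 195.58153846] [0.43996547 0.29351915 0.128     ]
saddle [0.52226392 0.01955772 0.044     ]
post [0.47595928 0.03434739 0.088     ]
weight [0.3377805  0.17121665 0.03      ]
amber [ 0.39467809 -0.20127069  0.092     ]
plate c [0.44529136 0.2870889  0.072     ]
```

View pics/crop0.png

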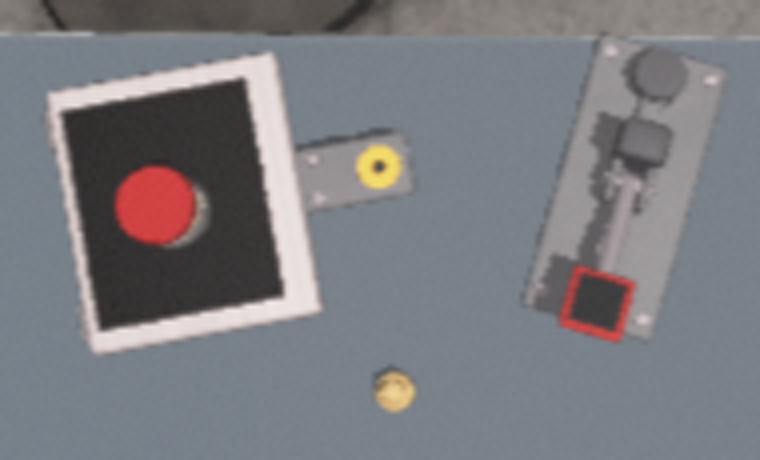

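Run:
```python
from h import *
im,c=load('top0')
f=lambda p,z: onz(c,(180+(p[0]+.5)/4-.5,145+(p[1]+.5)/4-.5),z)[:2]
J=[f(p,.01) for p in [(602,36),(724,70),(648,340),(523,303)]]
P=[f(p,.072) for p in [(47,95),(274,53),(321,312),(95,353)]]
for n,Q in (('jack',J),('plate',P)):
    print(n,[round(float(np.linalg.norm(Q[i]-Q[i-1])),4) for i in range(4)],np.mean(Q,0))
dj=(J[0]+J[1]-J[2]-J[3]);yj=np.arctan2(dj[1],dj[0])
dp=(P[0]+P[3]-P[1]-P[2]);yp=np.arctan2(dp[1],dp[0])
u=lambda a:np.array([np.cos(a),np.sin(a)])
print('yaw jack',yj,'stand',yp)
post=np.mean(J,0)+.02*u(yj); print('post from base',post,'from top',f((642,144),.088),'pad->',f((597,303),.085)+.094*u(yj),'saddle->',f((657,73),.044)-.045*u(yj))
mk=f((379,167),.066);print('mark',mk,'from plate',np.mean(P,0)-.110*u(yp)); print('post target',mk-.045*u(yp))
```

```text
jack [0.1657, 0.0755, 0.167, 0.0769] [0.45948037 0.03886453]
plate [0.1461, 0.1279, 0.1472, 0.1263] [0.44460585 0.28766755]
yaw jack -0.28098628256114033 stand 1.757063596630122
post from base [0.47869602 0.03331846] from top [0.476792   0.03406989] pad-> [0.47940281 0.03271278] saddle-> [0.47930563 0.0346369 ]
mark [0.46549635 0.18032567] from plate [0.46497697 0.1795703 ]
post target [0.47382999 0.13610406]
```

Call:
apply_moves --deltas '[{"translation": [0.01,0.02,0.03],"turn": [0,0,0],"hand": 0.087},{"translation": [0.03,0.03,0.02],"turn": [0,0,0],"hand": 0.087},{"translation": [0.022,0.044,0],"turn": [0,0,0],"hand": 0.087},{"translation": [0.022,0.044,0],"turn": [0,0,0],"hand": 0.087},{"translation": [0.022,0.044,0],"turn": [0,0,0],"hand": 0.087}]'

```text
time: 0.6
ee_pos: [0.2358, -0.4309, 0.281]
eef_rot: [0.995, 0.102, -0.013, 0.0]
ft_force: [1.5, -0.1, 1.0]
width: 0.0872
```

Call:
apply_moves --deltas '[{"translation": [0.025,0.043,0.005],"turn": [0,0,-0.05],"hand": 0.087},{"translation": [0.025,0.043,0.005],"turn": [0,0,-0.05],"hand": 0.087},{"translation": [0.025,0.043,0],"turn": [0,0,-0.05],"hand": 0.087},{"translation": [0.025,0.043,0],"turn": [0,0,-0.05],"hand": 0.087},{"translation": [0.025,0.043,0],"turn": [0,0,-0.05],"hand": 0.087}]'

```text
time: 1.1
ee_pos: [0.3586, -0.2127, 0.2902]
eef_rot: [1.0, -0.028, -0.013, -0.001]
ft_force: [1.4, -0.3, -0.2]
width: 0.087
```

Call:
apply_moves --deltas '[{"translation": [0.025,0.043,0],"turn": [0,0,-0.05],"hand": 0.087},{"translation": [0.025,0.043,0],"turn": [0,0,-0.05],"hand": 0.087},{"translation": [0.025,0.043,0],"turn": [0,0,-0.05],"hand": 0.087},{"translation": [0.02,0.043,0],"turn": [0,0,-0.05],"hand": 0.087},{"translation": [0.01,0.043,0],"turn": [0,0,-0.05],"hand": 0.087}]'

```text
time: 1.6
ee_pos: [0.4636, 0.0076, 0.2899]
eef_rot: [0.987, -0.158, -0.013, -0.002]
ft_force: [0.4, -1.0, -0.7]
width: 0.087
```

```bash
cat >> h.py <<'E'
from scipy.spatial.transform import Rotation as Rn
def todo(p,yaw):
    s=readout.read_state(); R=Rn.from_quat(s['eef_rot']); T=Rn.from_euler('z',yaw)*Rn.from_quat([1,0,0,0])
    print('t',round(s['time'],2),'shift',np.round(np.array(p)-s['ee_pos'],4),'turn',np.round((T*R.inv()).as_rotvec(),4),'F',np.round(s['ft_force'],1),'w',round(s['width'],4)); return s
E
python3 - <<'E'
from h import *
todo([.4785,.0337,.061],-.281)
snap('wrist','w0')
E
```

```text
t 1.6 shift [ 0.0149  0.0261 -0.2289] turn [-0.0079 -0.0249  0.0369] F [ 0.4 -1.  -0.7] w 0.087
```

View pics/w0.png

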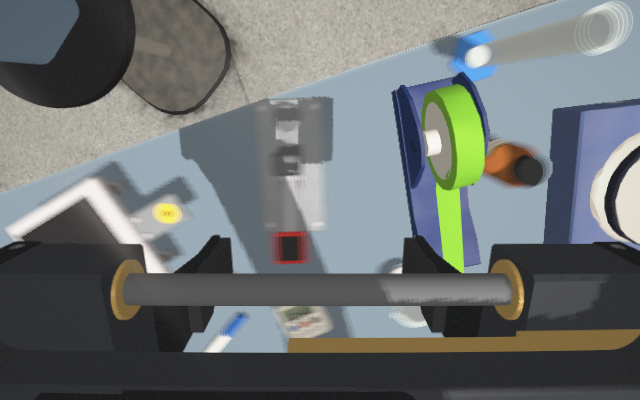

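The wrist view is motion-blurred, but it shows the jack between the fingers: post near (288,155), red pad at (290,247). The tape dispenser is well clear on the right. Now I descend.

Call:
apply_moves --deltas '[{"translation": [0.015,0.026,-0.02],"turn": [-0.008,-0.025,0.037],"hand": 0.087},{"translation": [0,0,-0.045],"turn": [0,0,0],"hand": 0.087},{"translation": [0,0,-0.045],"turn": [0,0,0],"hand": 0.087},{"translation": [0,0,-0.01],"turn": [0,0,0],"hand": 0.087},{"translation": [0,0,0],"turn": [0,0,0],"hand": 0.087}]'

```text
time: 2.15
ee_pos: [0.4792, 0.0471, 0.1679]
eef_rot: [0.991, -0.134, 0.002, -0.002]
ft_force: [0.7, -0.1, 0.4]
width: 0.0871
```

Run:
```python
from h import *
todo([.4785,.0337,.061],-.281)
im,c=snap('wrist','w1')
u=np.array([np.cos(-.281),np.sin(-.281)])
p=np.array([.4785,.0337])
print(proj(c,[[*p,.088],[*(p+.045*u),.044],[*(p-.094*u),.085]]))
```

```text
t 2.15 shift [-0.0007 -0.0134 -0.1069] turn [-0.0033  0.004  -0.0123] F [ 0.7 -0.1  0.4] w 0.0871
[[336.96909147 211.99053679]
 [335.70289571 139.51562107]
 [333.22640204 327.09528483]]
```

View pics/w1.png

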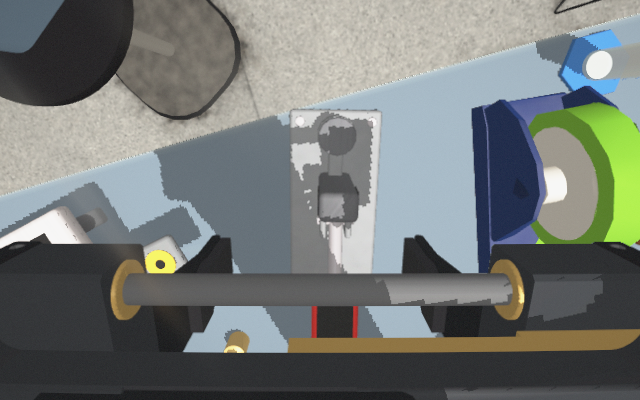

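The sharp wrist view shows the post's top face at about (338,206), the saddle at (337,134) and the lift mark's dot at (160,264). All are within a few pixels of the predictions.

Run:
```python
from h import *
im,c=load('w1'); u=np.array([np.cos(-.281),np.sin(-.281)])
print(onz(c,(338,206),.088),onz(c,(337,134),.044)[:2]-.045*u,onz(c,(160,264),.066))
L=[onz(c,p,.01) for p in [(294,110),(291,270),(381,111),(374,270)]]
print([np.arctan2(*(a-b)[1::-1]) for a,b in ((L[0],L[1]),(L[2],L[3]))])
```

```text
[0.4824719  0.03194754 0.088     ] [0.48231973 0.03167442] [0.46653594 0.18056925 0.066     ]
[np.float64(-0.305145798146359), np.float64(-0.26397528153763017)]
```

Call:
apply_moves --deltas '[{"translation": [0.001,-0.014,0],"turn": [-0.003,0.004,-0.014],"hand": 0.087},{"translation": [0,0,-0.035],"turn": [0,0,0],"hand": 0.087},{"translation": [0,0,-0.035],"turn": [0,0,0],"hand": 0.087},{"translation": [0,0,-0.025],"turn": [0,0,0],"hand": 0.087},{"translation": [0,0,-0.005],"turn": [0,0,0],"hand": 0.087}]'

```text
time: 2.7
ee_pos: [0.4885, 0.0255, 0.0761]
eef_rot: [0.989, -0.147, 0.008, 0.001]
ft_force: [-0.4, -0.3, 0.6]
width: 0.0869
```

Run:
```python
from h import *
todo([.4805,.0327,.061],-.283)
```

```text
t 2.7 shift [-0.008   0.0072 -0.0151] turn [0.0051 0.0164 0.0112] F [-0.4 -0.3  0.6] w 0.0869
```

Call:
apply_moves --deltas '[{"translation": [-0.008,0.007,-0.008],"turn": [0.005,0.016,0.011],"hand": 0.087},{"translation": [0,0,0],"turn": [0,0,0],"hand": 0.087}]'

```text
time: 2.9
ee_pos: [0.4816, 0.0315, 0.07]
eef_rot: [0.99, -0.142, 0.001, 0.0]
ft_force: [-0.1, -0.1, 0.5]
width: 0.0869
```

Run:
```python
from h import *
todo([.4805,.0327,.061],-.283)
```

```text
t 2.9 shift [-0.0011  0.0012 -0.009 ] turn [0.0003 0.0014 0.0021] F [-0.1 -0.1  0.5] w 0.0869
```

Call:
apply_moves --deltas '[{"translation": [-0.001,0.001,-0.009],"turn": [0,0.001,0.002],"hand": 0.087},{"translation": [0,0,-0.001],"turn": [0,0,0],"hand": 0.06},{"translation": [0,0,0],"turn": [0,0,0],"hand": 0.02},{"translation": [0,0,0],"turn": [0,0,0],"hand": 0.02},{"translation": [0,0,0],"turn": [0,0,0],"hand": 0.02}]' --newtons 30

```text
time: 3.4
ee_pos: [0.4831, 0.0323, 0.0628]
eef_rot: [0.99, -0.141, 0.003, 0.0]
ft_force: [0.1, 0.1, -0.0]
width: 0.0631
```

Call:
apply_moves --deltas '[{"translation": [0,0,0],"turn": [0,0,0],"hand": 0.02},{"translation": [0,0,0],"turn": [0,0,0],"hand": 0.02},{"translation": [0,0,0],"turn": [0,0,0],"hand": 0.02}]'

```text
time: 3.7
ee_pos: [0.4833, 0.0323, 0.0631]
eef_rot: [0.99, -0.141, 0.003, 0.0]
ft_force: [-0.6, 1.0, -0.1]
width: 0.0387
```

Call:
apply_moves --deltas '[{"translation": [0,0,-0.002],"turn": [0,0,0],"hand": 0.02},{"translation": [0,0,0],"turn": [0,0,0],"hand": 0.02},{"translation": [0,0,0],"turn": [0,0,0],"hand": 0.02}]'

```text
time: 4.0
ee_pos: [0.4833, 0.0316, 0.0609]
eef_rot: [0.99, -0.141, 0.003, 0.001]
ft_force: [-1.1, 0.9, 4.2]
width: 0.0277
```

Call:
apply_moves --deltas '[{"translation": [0,0,0.02],"turn": [0,0,0],"hand": 0.02},{"translation": [0,0,0.02],"turn": [0,0,0.05],"hand": 0.02},{"translation": [0,0,0],"turn": [0,0,0.12],"hand": 0.02},{"translation": [0,0,0],"turn": [0,0,0.14],"hand": 0.02},{"translation": [0,0,0],"turn": [0,0,0.14],"hand": 0.02}]' --newtons 40

```text
time: 4.5
ee_pos: [0.4795, 0.0325, 0.099]
eef_rot: [0.996, 0.09, -0.0, 0.0]
ft_force: [-0.8, -0.3, -6.7]
width: 0.0275
```

Call:
apply_moves --deltas '[{"translation": [0,0,0],"turn": [0,0,0.14],"hand": 0.02},{"translation": [0,0,0],"turn": [0,0,0.14],"hand": 0.02},{"translation": [0,0,0],"turn": [0,0,0.14],"hand": 0.02},{"translation": [0,0,0],"turn": [0,0,0.14],"hand": 0.02},{"translation": [0,0,0],"turn": [0,0,0.14],"hand": 0.02}]'

```text
time: 5.0
ee_pos: [0.4754, 0.0332, 0.0954]
eef_rot: [0.898, 0.44, -0.004, -0.001]
ft_force: [-1.0, 0.2, -6.2]
width: 0.0275
```

Run:
```python
from h import *
todo([.488,.0625,.08],1.757)
```

```text
t 5.0 shift [ 0.0126  0.0293 -0.0154] turn [ 0.0045 -0.0069  0.8455] F [-1.   0.2 -6.2] w 0.0275
```

Call:
apply_moves --deltas '[{"translation": [0.003,0.004,0],"turn": [0,0,0.14],"hand": 0.02},{"translation": [0.003,0.004,0],"turn": [0,0,0.14],"hand": 0.02},{"translation": [0.003,0.004,0],"turn": [0,0,0.14],"hand": 0.02},{"translation": [0.003,0.004,0],"turn": [0,0,0.14],"hand": 0.02},{"translation": [0.003,0.004,0],"turn": [0.005,-0.007,0.12],"hand": 0.02}]'

```text
time: 5.5
ee_pos: [0.4866, 0.0536, 0.0916]
eef_rot: [0.689, 0.725, -0.003, -0.002]
ft_force: [-0.5, 0.6, -6.8]
width: 0.028
```

Call:
apply_moves --deltas '[{"translation": [0,0,0],"turn": [0,0,0.05],"hand": 0.02},{"translation": [0,0,0],"turn": [0,0,0],"hand": 0.02},{"translation": [0,0,0],"turn": [0,0,0],"hand": 0.02}]'

```text
time: 5.8
ee_pos: [0.4847, 0.0544, 0.0896]
eef_rot: [0.669, 0.743, -0.003, -0.004]
ft_force: [0.1, 0.2, -6.4]
width: 0.0279
```

Run:
```python
from h import *
todo([.488,.0625,.08],1.757)
im,c=snap('wrist','w2')
a,b=snap('top','t2')
x=cv2.resize(a[145:260,230:380],None,fx=4,fy=4,interpolation=cv2.INTER_CUBIC)
cv2.imwrite('pics/w2t.png',np.hstack([cv2.resize(x,(600,460)),])[:,:,::-1])
```

```text
t 5.8 shift [ 0.0033  0.0081 -0.0096] turn [ 0.0001 -0.0102  0.0812] F [ 0.1  0.2 -6.4] w 0.0279
```

View pics/w2.png

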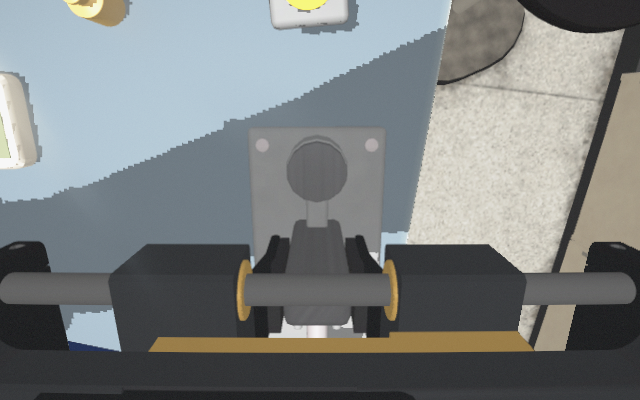

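The wrist view shows the saddle's top face centred at about (317,172) and the mark at the top edge near (309,0), almost straight ahead. I'll work out the saddle's offset from the tool.

Run:
```python
from h import *
im,c=load('w2'); s=readout.read_state()
e=s['ee_pos']; R=Rn.from_quat(s['eef_rot']); x=R.as_matrix()[:,0]
for z in (.071,.073): 
  P=onz(c,(317,172),z); Q=onz(c,(347,172),z);print(P,'tool coords',R.inv().apply(P-e),'radius',np.linalg.norm(P-Q))
L=[onz(c,p,.01+.029) for p in [(250,128),(254,225),(385,128),(380,225)]]
print('base yaw',[np.arctan2(*(a-b)[1::-1]) for a,b in ((L[0],L[1]),(L[2],L[3]))],'tool yaw',np.arctan2(x[1],x[0]), 'width',np.linalg.norm(L[0]-L[2]))
```

```text
[0.4806329  0.09648284 0.071     ] tool coords [0.04238677 0.00041158 0.01887008] radius 0.014590080202184075
[0.48061324 0.0968687  0.073     ] tool coords [0.04277457 0.00041292 0.01687036] radius 0.014414815658854224
base yaw [np.float64(1.667078332368415), np.float64(1.6762569697009149)] tool yaw 1.675900942883967 width 0.07583672658078965
```

Call:
apply_moves --deltas '[{"translation": [0.003,0,-0.01],"turn": [0,-0.01,0.08],"hand": 0.02},{"translation": [0,0,-0.01],"turn": [0,0,0],"hand": 0.02},{"translation": [0,0,0],"turn": [0,0,0],"hand": 0.02}]'

```text
time: 6.2
ee_pos: [0.4878, 0.0539, 0.069]
eef_rot: [0.64, 0.768, -0.0, 0.0]
ft_force: [-0.2, 0.1, -6.6]
width: 0.0277
```

Run:
```python
from h import *
u=np.array([np.cos(1.757),np.sin(1.757)]);m=np.array([.4658,.1805])
s=todo([*(m-.043*u),.064],1.757)
d=s['ee_pos'][:2]-m;print('along',d@u,'lateral',d@[-u[1],u[0]])
im,c=snap('wrist','w3')
print(proj(c,[[*m,.066]]))
hsv=cv2.cvtColor(np.ascontiguousarray(im),cv2.COLOR_RGB2HSV);H,S,V=cv2.split(hsv)
y=((H>20)&(H<35)&(S>130)&(V>100)).astype(np.uint8);n,l,st,ce=cv2.connectedComponentsWithStats(y);print([(a,b) for a,b in zip(st.tolist(),ce.round(1).tolist()) if 200<a[4]<1e5])
```

```text
t 6.2 shift [-0.014   0.0844 -0.005 ] turn [0.0011 0.0003 0.0047] F [-0.2  0.1 -6.6] w 0.0277
along -0.12851294303695104 lateral 0.0018527619943526296
[[318.98157965 -43.40904133]]
[]
```

View pics/w3.png

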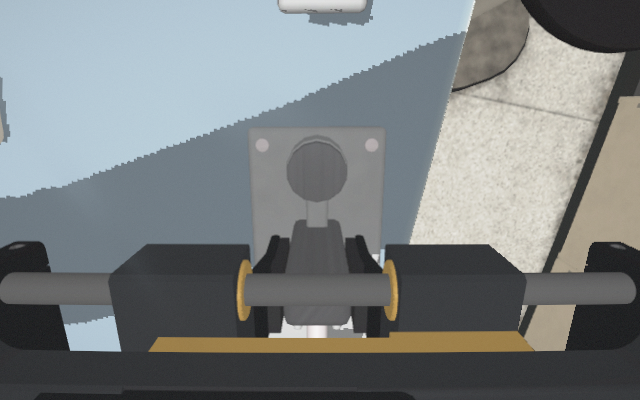

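The arm end is at about (322,10), in line with the saddle at (317,172). I lower a little and slide in part of the way.

Call:
apply_moves --deltas '[{"translation": [-0.002,0.005,-0.005],"turn": [0.001,0,0.005],"hand": 0.02},{"translation": [-0.003,0.016,0],"turn": [0,0,0],"hand": 0.02},{"translation": [-0.003,0.016,0],"turn": [0,0,0],"hand": 0.02},{"translation": [0,0,0],"turn": [0,0,0],"hand": 0.02}]'

```text
time: 6.65
ee_pos: [0.4797, 0.0929, 0.0646]
eef_rot: [0.64, 0.768, 0.001, 0.0]
ft_force: [-1.0, -0.2, -5.9]
width: 0.0276
```

Run:
```python
from h import *
u=np.array([np.cos(1.757),np.sin(1.757)]);m=np.array([.4658,.1805])
s=todo([*(m-.043*u),.064],1.757)
im,c=snap('wrist','w4')
print(proj(c,[[*m,.066]]))
hsv=cv2.cvtColor(np.ascontiguousarray(im),cv2.COLOR_RGB2HSV);H,S,V=cv2.split(hsv)
y=((H>20)&(H<35)&(S>130)&(V>100)).astype(np.uint8);n,l,st,ce=cv2.connectedComponentsWithStats(y)
for i in range(1,n):
  if st[i,4]>150: r=cv2.minEnclosingCircle(np.argwhere(l==i)[:,::-1].astype(np.float32));print(st[i],r,onz(c,r[0],.066))
```

```text
t 6.65 shift [-0.0059  0.0453 -0.0006] turn [-0.0004  0.0012  0.0048] F [-1.  -0.2 -5.9] w 0.0276
[[321.06437937  66.32856245]]
```

View pics/w4.png

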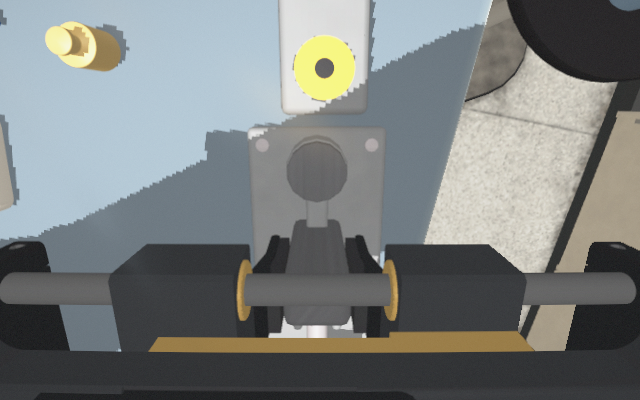

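The mark is sharp at (324,68) and the saddle is at (317,172). The arm's edges run parallel to the jack.

Run:
```python
from h import *
im,c=load('w4'); s=readout.read_state(); R=Rn.from_quat(s['eef_rot'])
M=onz(c,(324.5,68),.066);S=onz(c,(317,172),.0475)
print(M,S,'in tool',R.inv().apply(M-S),'world',M-S)
E=[onz(c,p,.066) for p in [(279,5),(283,110),(373,5),(366,110)]]
print([np.arctan2(*(a-b)[1::-1]) for a,b in ((E[0],E[1]),(E[2],E[3]))], np.linalg.norm(E[1]-E[3]))
```

```text
[0.46725515 0.18013256 0.066     ] [0.47258927 0.13484408 0.0475    ] in tool [ 0.04549894  0.00290842 -0.01852396] world [-0.00533413  0.04528848  0.0185    ]
[np.float64(1.767689105740329), np.float64(1.7196586304903985)] 0.03391794441215742
```

Call:
apply_moves --deltas '[{"translation": [-0.002,0.015,0],"turn": [0,0,0],"hand": 0.02},{"translation": [-0.002,0.015,0],"turn": [0,0,0],"hand": 0.02},{"translation": [-0.001,0.009,0],"turn": [0,0,0],"hand": 0.02},{"translation": [0,0,0],"turn": [0,0,0],"hand": 0.02}]'

```text
time: 7.1
ee_pos: [0.4756, 0.1294, 0.0645]
eef_rot: [0.642, 0.766, -0.0, 0.001]
ft_force: [-0.1, 0.0, -6.2]
width: 0.028
```

Run:
```python
from h import *
s=todo([.4747,.1378,.061],1.752)
```

```text
t 7.1 shift [-0.0009  0.0084 -0.0035] turn [0.0022 0.0016 0.0054] F [-0.1  0.  -6.2] w 0.028
```

Call:
apply_moves --deltas '[{"translation": [-0.001,0.008,0],"turn": [0.002,0.001,0.005],"hand": 0.02},{"translation": [0,0,-0.001],"turn": [0,0,0],"hand": 0.02},{"translation": [0,0,0],"turn": [0,0,0],"hand": 0.02}]'

```text
time: 7.4
ee_pos: [0.475, 0.1362, 0.0632]
eef_rot: [0.641, 0.768, -0.0, 0.0]
ft_force: [-0.7, -0.8, -6.9]
width: 0.0277
```

Run:
```python
from h import *
s=todo([.4747,.1378,.061],1.752); R=Rn.from_quat(s['eef_rot'])
im,c=snap('wrist','w5')
hsv=cv2.cvtColor(np.ascontiguousarray(im),cv2.COLOR_RGB2HSV);H,S,V=cv2.split(hsv)
y=((H>20)&(H<35)&(S>100)&(V>100)).astype(np.uint8)
y[:,:230]=0;y[:,420:]=0;y[240:]=0
ct=max(cv2.findContours(y,0,2)[0],key=cv2.contourArea);e=cv2.fitEllipse(ct);print(e,'saddle wants',proj(c,[onz(c,e[0],.066)]))
M=onz(c,e[0],.066);print(M,'mark in tool',R.inv().apply(M-s['ee_pos']),'saddle in tool .0428 .0004')
```

```text
t 7.4 shift [-0.0003  0.0016 -0.0022] turn [0.0011 0.0003 0.0018] F [-0.7 -0.8 -6.9] w 0.0277
((315.6777648925781, 174.91453552246094), (54.98320007324219, 55.867340087890625), 88.30089569091797) saddle wants [[315.67776489 174.91453552]]
[0.46696506 0.18055763 0.066     ] mark in tool [ 4.51171085e-02 -1.25399210e-05 -2.87411739e-03] saddle in tool .0428 .0004
```

Call:
apply_moves --deltas '[{"translation": [0,0.002,-0.001],"turn": [0,0,0.002],"hand": 0.02},{"translation": [0,0,-0.002],"turn": [0,0,0],"hand": 0.02},{"translation": [0,0,-0.001],"turn": [0,0,0],"hand": 0.02}]'

```text
time: 7.75
ee_pos: [0.4754, 0.1377, 0.0609]
eef_rot: [0.641, 0.768, -0.001, 0.001]
ft_force: [-11.6, -5.9, 22.7]
width: 0.0281
```

Call:
apply_moves --deltas '[{"translation": [0,0,0.001],"turn": [0,0,0],"hand": 0.03},{"translation": [0,0,0],"turn": [0,0,0],"hand": 0.06},{"translation": [0,0,0],"turn": [0,0,0],"hand": 0.06},{"translation": [0,0,0],"turn": [0,0,0],"hand": 0.06},{"translation": [0,0,0],"turn": [0,0,0],"hand": 0.06}]'

```text
time: 8.25
ee_pos: [0.4775, 0.1382, 0.0635]
eef_rot: [0.641, 0.768, 0.001, 0.002]
ft_force: [-0.7, 0.2, -0.7]
width: 0.0541
```

Call:
apply_moves --deltas '[{"translation": [0,0,0.02],"turn": [0,0,0],"hand": 0.06},{"translation": [0,0,0.04],"turn": [0,0,0],"hand": 0.06},{"translation": [0,0,0.04],"turn": [0,0,0],"hand": 0.05},{"translation": [0.002,-0.01,0.03],"turn": [0,0,0],"hand": 0.0},{"translation": [0,0,0],"turn": [0,0,0],"hand": 0.0}]'

```text
time: 8.75
ee_pos: [0.478, 0.1283, 0.1969]
eef_rot: [0.64, 0.768, -0.0, 0.001]
ft_force: [0.0, 0.1, -0.1]
width: 0.0438
```

Run:
```python
from h import *
s=todo([.492,.040,.13],1.752)
snap('wrist','w6')
```

```text
t 8.75 shift [ 0.014  -0.0883 -0.0669] turn [ 0.0016  0.001  -0.0002] F [ 0.   0.1 -0.1] w 0.0438
```

View pics/w6.png

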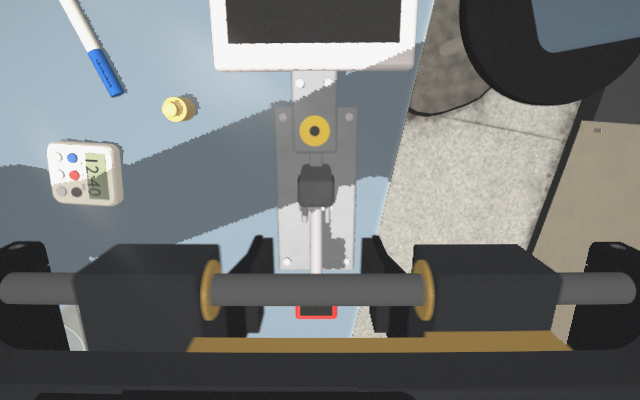

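The jack stands aligned under the arm: front base corners at (277,107) and (357,107), mark at (314.5,131), post top near (317,177), red pad at about (316,308). I'll check the centring from the base.

Run:
```python
from h import *
im,c=load('w6'); u=np.array([np.cos(1.752),np.sin(1.752)]);v=np.array([-u[1],u[0]])
M=onz(c,(314.5,131),.066)[:2]
A=onz(c,(277,107),.01)[:2];B=onz(c,(357,107),.01)[:2];C=onz(c,(274,270),.01)[:2];D=onz(c,(354,270),.01)[:2]
S=(A+B)/2-.02*u; S2=(C+D)/2+.150*u
print('width',np.linalg.norm(A-B),'len',np.linalg.norm(A-C),'yaw',[np.arctan2(*(p-q)[::-1]) for p,q in((A,C),(B,D))])
P=onz(c,(317,177),.088)[:2]
for n,s in (('front',S),('back',S2),('post',P+.045*u)): print(n,s,'off mark along/lat',(s-M)@u,(s-M)@v)
print('mark',M,'pad',P-.094*u,'pad from img',onz(c,(316,300),.085))
```

```text
width 0.07455086488828644 len 0.16753271112721027 yaw [np.float64(1.702646648084899), np.float64(1.7652673064897226)]
front [0.46935961 0.17832124] off mark along/lat -0.002303475237947604 -0.0019691999436846136
back [0.46590397 0.18041081] off mark along/lat 0.00037463438072330086 0.0010532971564808783
post [0.46670524 0.19298671] off mark along/lat 0.012600240806941347 -0.00200120145076241
mark [0.46700754 0.18023212] pad [0.49175494 0.05626249] pad from img [0.49334653 0.04347479 0.085     ]
```

Base-derived saddle offsets are within 2–3 mm of the mark, and the grip-based figure is within about 1 mm. The post-top estimate disagreed by 13 mm because I picked the wrong pixel: the visible dark patch includes the post's side face. On to the handle.

Call:
apply_moves --deltas '[{"translation": [0.004,-0.03,-0.01],"turn": [0,0,0],"hand": 0.0},{"translation": [0.005,-0.03,-0.015],"turn": [0,0,0],"hand": 0.0},{"translation": [0.004,-0.022,-0.02],"turn": [0,0,0],"hand": 0.0},{"translation": [0,0,-0.015],"turn": [0,0,0],"hand": 0.0},{"translation": [0,0,0],"turn": [0,0,0],"hand": 0.0}]' --newtons 20

```text
time: 9.3
ee_pos: [0.4877, 0.0453, 0.1291]
eef_rot: [0.639, 0.769, -0.002, -0.001]
ft_force: [-0.2, 0.5, 1.0]
width: 0.0031
```

Run:
```python
from h import *
s=todo([.4928,.0385,.11],1.752)
```

```text
t 9.3 shift [ 0.0051 -0.0068 -0.0191] turn [ 0.0015 -0.0039 -0.0035] F [-0.2  0.5  1. ] w 0.0031
```

Call:
apply_moves --deltas '[{"translation": [0.005,-0.007,-0.005],"turn": [0.001,-0.004,-0.003],"hand": 0.0},{"translation": [0,0,-0.01],"turn": [0,0,0],"hand": 0.0},{"translation": [0,0,0],"turn": [0,0,0],"hand": 0.0}]'

```text
time: 9.6
ee_pos: [0.4928, 0.0403, 0.113]
eef_rot: [0.639, 0.769, 0.0, -0.0]
ft_force: [0.1, -0.2, 0.3]
width: 0.0005
```

Run:
```python
from h import *
s=todo([.4928,.0385,.11],1.752)
a,_=snap('scene','s7');x=cv2.resize(a[150:270,190:390],(800,480),interpolation=cv2.INTER_CUBIC);cv2.imwrite('pics/s7c.png',x[:,:,::-1])
```

```text
t 9.6 shift [ 0.     -0.0018 -0.003 ] turn [-0.0006  0.0001 -0.0036] F [ 0.1 -0.2  0.3] w 0.0005
```

View pics/s7c.png

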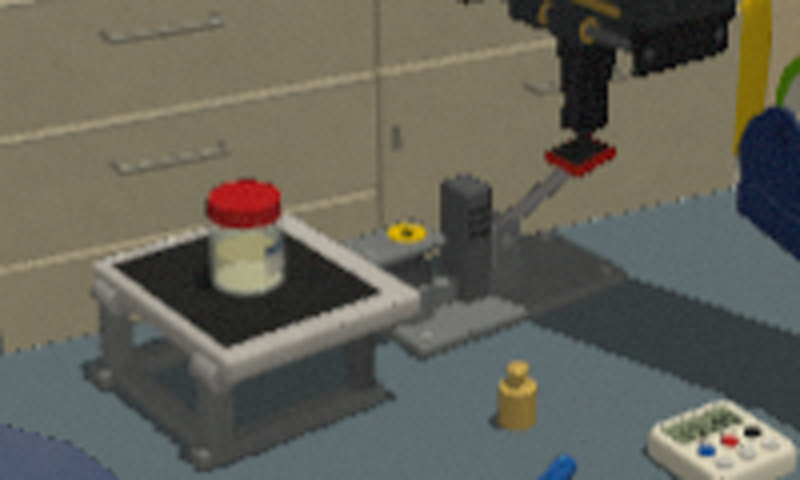

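The crop shows the closed fingertips just above the red pad at about (583,140), the saddle under the mark at (405,232), the jar upright, and the weight untouched. First (trial) stroke.

Call:
apply_moves --deltas '[{"translation": [0,-0.002,-0.008],"turn": [0,0,0],"hand": 0.0},{"translation": [0,0,-0.008],"turn": [0,0,0],"hand": 0.0},{"translation": [0,0,-0.008],"turn": [0,0,0],"hand": 0.0},{"translation": [0,0,-0.008],"turn": [0,0,0],"hand": 0.0},{"translation": [0,0,-0.004],"turn": [0,0,0],"hand": 0.0}]'

```text
time: 10.15
ee_pos: [0.4955, 0.0365, 0.0772]
eef_rot: [0.639, 0.769, 0.0, 0.003]
ft_force: [-2.8, -5.8, 11.3]
width: 0.0005
```

Call:
apply_moves --deltas '[{"translation": [-0.001,-0.001,-0.007],"turn": [0,0,0],"hand": 0.0},{"translation": [-0.001,-0.001,-0.007],"turn": [0,0,0],"hand": 0.0},{"translation": [0,0,-0.005],"turn": [0,0,0],"hand": 0.0}]'

```text
time: 10.45
ee_pos: [0.496, 0.0344, 0.0586]
eef_rot: [0.64, 0.769, 0.002, 0.005]
ft_force: [-7.8, -3.1, 24.2]
width: 0.0006
```

Call:
apply_moves --deltas '[{"translation": [-0.001,0,-0.0015],"turn": [0,0,0],"hand": 0.0},{"translation": [0,0,-0.0005],"turn": [0,0,0],"hand": 0.0}]'

```text
time: 10.65
ee_pos: [0.4962, 0.0345, 0.0585]
eef_rot: [0.64, 0.769, 0.001, 0.006]
ft_force: [-11.7, -4.4, 25.7]
width: 0.0005
```

Run:
```python
from h import *
a,c=snap('scene','s8');x=cv2.resize(a[150:270,190:390],(800,480),interpolation=cv2.INTER_CUBIC);cv2.imwrite('pics/s8c.png',x[:,:,::-1])
def mk(im):
    H,S,V=cv2.split(cv2.cvtColor(np.ascontiguousarray(im),cv2.COLOR_RGB2HSV));y=((H>18)&(H<35)&(S>130)&(V>90)).astype(np.uint8)
    y[:200]=0;y[218:]=0;y[:,:280]=0;y[:,:][:,310:]=0
    p=np.argwhere(y)[:,::-1];return p.mean(0) if len(p) else None
print(mk(load('s7')[0]),mk(a)); print(proj(c,[[.467,.1803,.066],[.467,.1803,.083]]))
print(readout.read_state()['ft_force'],readout.read_state()['ee_pos'])
```

```text
[291.30769231 207.74358974] [290.32352941 201.35294118]
[[291.30660371 208.06664516]
 [291.25429891 201.75045818]]
[-9.35820178 -4.13722902 25.89927642] [0.49611344 0.0344884  0.05850338]
```

View pics/s8c.png

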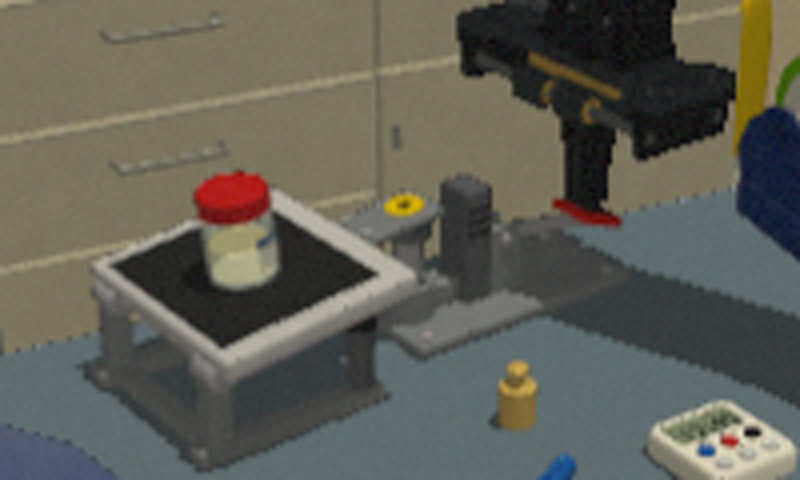

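The plate is raised about 17 mm (mark moved from row 207.7 to 201.4). The handle is at its stop, since z no longer moves, and the jar is upright. I let it come back up.

Call:
apply_moves --deltas '[{"translation": [0,0,0.005],"turn": [0,0,0],"hand": 0.0},{"translation": [-0.001,0.001,0.007],"turn": [0,0,0],"hand": 0.0},{"translation": [-0.001,0.001,0.008],"turn": [0,0,0],"hand": 0.0},{"translation": [0,0.001,0.008],"turn": [0,0,0],"hand": 0.0},{"translation": [0,0.001,0.01],"turn": [0,0,0],"hand": 0.0}]'

```text
time: 11.2
ee_pos: [0.4948, 0.0403, 0.0971]
eef_rot: [0.639, 0.769, 0.002, 0.006]
ft_force: [0.3, 0.9, 1.6]
width: 0.0003
```

Call:
apply_moves --deltas '[{"translation": [0,0,0.01],"turn": [0,0,0],"hand": 0.0},{"translation": [0,0,0.01],"turn": [0,0,0],"hand": 0.0},{"translation": [0,0,0.006],"turn": [0,0,0],"hand": 0.0},{"translation": [0,0,0],"turn": [0,0,0],"hand": 0.0},{"translation": [0,0,0],"turn": [0,0,0],"hand": 0.0}]'

```text
time: 11.7
ee_pos: [0.4948, 0.0399, 0.1253]
eef_rot: [0.639, 0.769, 0.002, 0.007]
ft_force: [-0.2, 0.5, -0.1]
width: 0.0003
```

Run:
```python
from h import *
s=todo([.4928,.0385,.113],1.752)
a,c=snap('scene','s9')
def mk(im):
    H,S,V=cv2.split(cv2.cvtColor(np.ascontiguousarray(im),cv2.COLOR_RGB2HSV));y=((H>18)&(H<35)&(S>130)&(V>90)).astype(np.uint8)
    y[:195]=0;y[218:]=0;y[:,:280]=0;y[:,310:]=0
    r=(((H<8)|(H>172))&(S>120)&(V>60)).astype(np.uint8);r[:,:320]=0;r[:,350:]=0;r[:180]=0;r[215:]=0
    return np.argwhere(y)[:,::-1].mean(0),np.argwhere(r)[:,::-1].mean(0)
for f in ('s7','s8','s9'): print(f,*mk(load(f)[0]))
x=cv2.resize(a[150:270,190:390],(800,480),interpolation=cv2.INTER_CUBIC);cv2.imwrite('pics/s9c.png',x[:,:,::-1])
```

```text
t 11.7 shift [-0.002  -0.0014 -0.0123] turn [ 0.006   0.0127 -0.0022] F [-0.2  0.5 -0.1] w 0.0003
s7 [291.30769231 207.74358974] [334.45283019 190.01886792]
s8 [290.43902439 200.95121951] [335.98039216 202.96078431]
s9 [291.30769231 207.74358974] [334.48148148 189.90740741]
```

The handle pad and mark are back at exactly their starting pixels, so the jack has not slid. Second press.

Call:
apply_moves --deltas '[{"translation": [-0.003,-0.001,-0.008],"turn": [0.006,0.012,-0.002],"hand": 0.0},{"translation": [0,0,-0.009],"turn": [0,0,0],"hand": 0.0},{"translation": [0,0,-0.008],"turn": [0,0,0],"hand": 0.0},{"translation": [0,-0.001,-0.008],"turn": [0,0,0],"hand": 0.0},{"translation": [-0.001,-0.001,-0.006],"turn": [0,0,0],"hand": 0.0}]'

```text
time: 12.25
ee_pos: [0.4913, 0.0355, 0.0827]
eef_rot: [0.641, 0.768, 0.0, 0.0]
ft_force: [4.0, -4.4, 11.2]
width: 0.0002
```

Call:
apply_moves --deltas '[{"translation": [-0.001,-0.001,-0.006],"turn": [0,0,0],"hand": 0.0},{"translation": [-0.001,-0.001,-0.006],"turn": [0,0,0],"hand": 0.0},{"translation": [-0.001,0,-0.006],"turn": [0,0,0],"hand": 0.0}]'

```text
time: 12.55
ee_pos: [0.4918, 0.0324, 0.0653]
eef_rot: [0.641, 0.767, 0.002, 0.003]
ft_force: [1.8, -3.9, 10.2]
width: 0.0004
```

Call:
apply_moves --deltas '[{"translation": [0,0,-0.006],"turn": [0,0,0],"hand": 0.0},{"translation": [0,0,-0.003],"turn": [0,0,0],"hand": 0.0},{"translation": [0,0,-0.0015],"turn": [0,0,0],"hand": 0.0}]'

```text
time: 12.85
ee_pos: [0.4925, 0.0323, 0.0569]
eef_rot: [0.641, 0.767, 0.0, 0.004]
ft_force: [-15.7, -5.4, 44.2]
width: 0.0004
```

At the stop, with too much push, so I ease off.

Call:
apply_moves --deltas '[{"translation": [0,0,0.0003],"turn": [0,0,0],"hand": 0.0}]'

```text
time: 12.95
ee_pos: [0.4924, 0.0323, 0.0582]
eef_rot: [0.641, 0.767, -0.001, 0.004]
ft_force: [-8.4, -3.7, 19.7]
width: 0.0009
```

Call:
apply_moves --deltas '[{"translation": [0,0,-0.0005],"turn": [0,0,0],"hand": 0.0}]'

```text
time: 13.05
ee_pos: [0.4922, 0.0322, 0.0584]
eef_rot: [0.641, 0.767, -0.001, 0.004]
ft_force: [-5.8, -2.2, 17.6]
width: 0.0006
```

Run:
```python
from h import *
s=todo([.4928,.0345,.058],1.752);print(s['ee_pos'])
for f in ('s10','s11'):
    a,c=snap('scene',f)
    H,S,V=cv2.split(cv2.cvtColor(np.ascontiguousarray(a),cv2.COLOR_RGB2HSV));y=((H>18)&(H<35)&(S>130)&(V>90)).astype(np.uint8)
    y[:195]=0;y[218:]=0;y[:,:280]=0;y[:,310:]=0;print(np.argwhere(y)[:,::-1].mean(0))
x=cv2.resize(a[150:270,190:390],(800,480),interpolation=cv2.INTER_CUBIC);cv2.imwrite('pics/s11c.png',x[:,:,::-1])
s=readout.read_state();print(s['time'],s['ee_pos'],s['ft_force'])
```

```text
t 13.05 shift [ 0.0006  0.0023 -0.0004] turn [0.0076 0.005  0.0025] F [-5.8 -2.2 17.6] w 0.0006
[0.49223104 0.03221296 0.05842303]
[290.34146341 200.92682927]
[290.34146341 200.92682927]
13.15 [0.49225644 0.03222396 0.05830983] [-7.65074595 -3.4702313  19.3119731 ]
```

View pics/s11c.png

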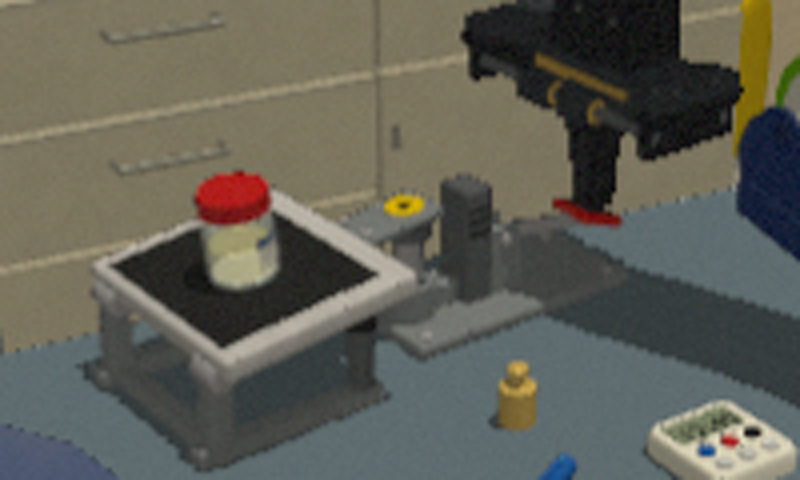

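The handle is held fully down with about 19 N. The mark is steady at row 200.9, the same as in the first stroke, the jar is upright, and the weight is untouched. Handing in.

```bash
python3 -c "
from h import *
print(order.close_job()); s=readout.read_state();print(s['time'],s['ft_force'])"
```

```text
the job is handed in; nothing more can be done
None
the job is handed in; nothing more can be done
```

The jack is under the lift mark and released. I gave the handle one full trial stroke and let it return, then pressed it down again. I handed in at about 13.2 s of the 56 s allowed, still holding the handle at its stop with about 19 N.

**Final checks**
- **Plate:** the mark sat about 17 mm above rest. It was steady over the last two pictures and at the same height as in the first stroke.
- **Trial stroke:** the handle pad and mark both came back to within 0.2 px of where they started, so the jack did not slide.
- **Other objects:** the jar was upright on the plate and the brass weight had not moved. I did not check the amber bottle again after the first picture; the arm passed over it about 0.2 m up, on the way in.

**Checks that disagreed or went over**
- **Saddle centring:** the grip and mark measurements put it within 1–2 mm of the mark, and the base corners within 2–3 mm. A third estimate from the post top was 13 mm off. I put that down to picking the wrong pixel and discounted it.
- **Push force:** the second press briefly reached 44 N at the fingertips against the stop before I eased off. The wrist limit is 120 N, but this is above the 5–12 N stated for the pad. If fingertip contact counts towards the 40 N contact limit, it was over that too.

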